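Dispense three sample tubes and shut the bin

TASK

Get exactly three sample tubes out of the dispenser: press its red lever fully down and let it come fully back up, three times, so that each press sends one tube into the white bin and the other two tubes stay in the magazine. Then shut the bin's blue lid fully. Leave the bottle and the sample box where they are.

Things in the scene. Friction and masses are not known exactly. Their poses are not given: they have to be found in the camera images.
- dispenser: bench-top tube dispenser, fixed: grey foot 150 x 290 mm, upright clear magazine. Origin: on the bench under the magazine's middle; z up, +y from magazine to bin, -y to the lever, x along the lying tubes. In its frame (mm): magazine x -65..65, y -20..20, floor z 95, top z 262; a short chute leads to the bin; housing y -90..-20, top z 140
- lever (a joint): sprung lever on the -y side: 0 rad = up (arm rises 0.25 rad outwards), 0.5 = fully down at its stop. Pivot along the dispenser's x at y = -78, z = 115 mm. The pad needs about 4 N at the top, 9 N at the bottom, a little more while a tube moves; the spring returns it. A full press pushes the lowest tube into the bin; the next drops down only when the lever is fully up again
- lever_pad (a point): centre of the upper face of the lever's red pad (45 mm along x, 40 mm along the arm, 12 mm thick), 110 mm from the pivot; at rest about 148 mm above the bench, about 55 mm lower when fully pressed. Nothing lies beneath the pad but the bench
- bin_floor (a point): centre of the inner floor of the white bin, part of the dispenser: inside 124 mm (x) by 115 mm (y: 50..165 in the dispenser's frame), floor 10 mm and rim 70 mm above the bench
- lid (a joint): the bin's flat blue lid: 0 rad = shut, lying level on the rim; grows as it opens, 1.57 = upright. Its stiff hinge stays where it is left (about 1 to 2 N at the free edge moves it). At the start it stands open at 0.9 to 1.4 rad, leaning over the bin a little
- lid_hinge (a point): middle of the lid's hinge line, along the dispenser's x on the bin's far rim: y = 170, z = 72.5 mm in its frame. The lid is 134 mm along x, 108 mm from hinge to free edge, 5 mm thick, mid-plane through the hinge line; shut, it reaches from the hinge towards the magazine. Open, its outer (upper) face looks away from the magazine
- lid_edge (a point): middle of the lid's free edge (mid-plane), 108 mm from the hinge
- tube1_center (a point): centre of sample tube 1: yellow tube with a blue cap, 115 mm long, 30 mm in diameter, about 50 g, lying along the dispenser's x; number 1 from the bottom of the magazine's stack at the start
- tube2_center (a point): centre of sample tube 2: yellow tube with a blue cap, 115 mm long, 30 mm in diameter, about 50 g, lying along the dispenser's x; number 2 from the bottom of the magazine's stack at the start
- tube3_center (a point): centre of sample tube 3: yellow tube with a blue cap, 115 mm long, 30 mm in diameter, about 50 g, lying along the dispenser's x; number 3 from the bottom of the magazine's stack at the start
- tube4_center (a point): centre of sample tube 4: yellow tube with a blue cap, 115 mm long, 30 mm in diameter, about 50 g, lying along the dispenser's x; number 4 from the bottom of the magazine's stack at the start
- tube5_center (a point): centre of sample tube 5: yellow tube with a blue cap, 115 mm long, 30 mm in diameter, about 50 g, lying along the dispenser's x; number 5 from the bottom of the magazine's stack at the start
- bottle_center (a point): centre (75 mm up) of a standing reagent bottle, 68 mm in diameter, 150 mm tall; a bystander
- sample_box_center (a point): centre (30 mm up) of a closed sample box with a salmon-pink top, 114 x 114 x 61 mm; a bystander
Things that resemble listed ones, but are neither listed nor needed, are in the scene too. Leave any pink look-alike of the part that bears tube5_center alone.

How it is judged:
On the way, in this order (a step that is already met when the one before it is completed fails the run):
1. the lever is pressed fully down (beyond 0.40 rad) for the first time (value of joint lever above 0.4 rad), for 0.05 s.
2. the lever is up again (below 0.05 rad), 1 tube(s) in the bin, the rest in the magazine (value of joint lever below 0.05 rad and y of tube1_center in the frame of dispenser between 0.05 and 0.166 m and x of tube1_center in the frame of dispenser between -0.064 and 0.064 m and z of tube1_center in the frame of dispenser between 0 and 0.068 m and y of tube2_center in the frame of dispenser between -0.022 and 0.012 m and z of each of tube2_center, tube3_center, tube4_center, tube5_center in the frame of dispenser above 0.095 m and y of tube3_center in the frame of dispenser between -0.022 and 0.012 m and y of tube4_center in the frame of dispenser between -0.022 and 0.012 m and y of tube5_center in the frame of dispenser between -0.022 and 0.012 m), for 0.05 s.
3. the lever is pressed fully down (beyond 0.40 rad) for the second time (value of joint lever above 0.4 rad), for 0.05 s.
4. the lever is up again (below 0.05 rad), 2 tube(s) in the bin, the rest in the magazine (value of joint lever below 0.05 rad and y of tube1_center in the frame of dispenser between 0.05 and 0.166 m and x of tube1_center in the frame of dispenser between -0.064 and 0.064 m and z of tube1_center in the frame of dispenser between 0 and 0.068 m and y of tube2_center in the frame of dispenser between 0.05 and 0.166 m and x of tube2_center in the frame of dispenser between -0.064 and 0.064 m and z of tube2_center in the frame of dispenser between 0 and 0.068 m and y of tube3_center in the frame of dispenser between -0.022 and 0.012 m and z of each of tube3_center, tube4_center, tube5_center in the frame of dispenser above 0.095 m and y of tube4_center in the frame of dispenser between -0.022 and 0.012 m and y of tube5_center in the frame of dispenser between -0.022 and 0.012 m), for 0.05 s.
5. the lever is pressed fully down (beyond 0.40 rad) for the third time (value of joint lever above 0.4 rad), for 0.05 s.
6. the lever is up again (below 0.05 rad), 3 tube(s) in the bin, the rest in the magazine (value of joint lever below 0.05 rad and y of tube1_center in the frame of dispenser between 0.05 and 0.166 m and x of tube1_center in the frame of dispenser between -0.064 and 0.064 m and z of tube1_center in the frame of dispenser between 0 and 0.068 m and y of tube2_center in the frame of dispenser between 0.05 and 0.166 m and x of tube2_center in the frame of dispenser between -0.064 and 0.064 m and z of tube2_center in the frame of dispenser between 0 and 0.068 m and y of tube3_center in the frame of dispenser between 0.05 and 0.166 m and x of tube3_center in the frame of dispenser between -0.064 and 0.064 m and z of tube3_center in the frame of dispenser between 0 and 0.068 m and y of tube4_center in the frame of dispenser between -0.022 and 0.012 m and z of each of tube4_center, tube5_center in the frame of dispenser above 0.095 m and y of tube5_center in the frame of dispenser between -0.022 and 0.012 m), for 0.05 s.
At the end, for the whole second after the job is handed in: Tubes 1 to 3 lie inside the bin, tubes 4 and 5 are still in the magazine, all tubes at rest (below 0.03 m/s), the lever is up (below 0.05 rad) and the lid is shut (below 0.06 rad) (all of step 6 and value of joint lid below 0.06 rad and linear speed of each of tube1, tube2, tube3, tube4, tube5 below 0.03 m/s); the robot touches nothing.
It fails at once if the bottle is moved by more than 30 mm (distance of bottle_center from where it was at the start of the episode above 0.03 m).
It fails at once if the sample box is moved by more than 30 mm (distance of sample_box_center from where it was at the start of the episode above 0.03 m).
It also fails if it takes over 61 s, if anything falls off the work surface, if the arm or the gripper's body presses on something with over 40 N, if the wrist force passes 120 N, or if a joint passes its speed limit or range.

ROBOT

A 6-joint arm with a two-finger parallel gripper is mounted at the origin on the work surface. World frame = base frame: x ahead of the robot, y to its left, z up, the work surface at z = 0. Lengths are in m, angles in rad, forces in N, time in s.
With the tool pointing down it reaches from about 0.35 to 0.775 m from the base axis. Payload 5.5 kg.
Tool frame: the origin (TCP) lies at the very end of the fingers, on their centre line; the grasp point (between the pads) lies 19 mm behind it (env.grip_point_offset is the distance from the TCP to the grasp point, in m); z points along the fingers, y is the line along which they close (so a half turn about z gives the same grasp; the last joint's range is limited). The gripper opens to 85 mm and grips with 20 to 120 N. Pads are 22 mm wide; open, the fingers measure 114 mm over their backs; the gripper's body (76 mm by 85 mm) begins 54 mm behind the grasp point. The pads swing forward as they close: fully open they stand 13 mm farther back than shut.
Start: joints at [-1.406, 0.313, 0.046, 1.304, 0, 1.431], TCP at [0.173, -0.549, 0.231] pointing down, gripper open.
Joint ranges: [-2.76, 2.76], [-0.86, 1.69], [-1.03, 1.26], [-2.2, 2.34], [-1.47, 1.5], [-3.14, 3.14]. Speed limits (rad/s): [2.57, 2.57, 3.14, 3.14, 3.14, 3.14].

INTERFACE

Orientations are given as a unit quaternion [w, x, y, z].
In Python, from workcell import sensors, imaging, workorder, env gives the robot as it stands.
- The arm moves only by the shell command python3 -m handwheel 'ROWS' [FORCE]. ROWS is JSON, a list of rows, each a list of 5 numbers: the shift along the tool's x, y, z in mm, then the turn about the tool's z in rad, then the opening, from 0 (shut) to 1 (fully open). A call has 1 to 8 rows; each row is the pose to reach, as a shift and turn from the pose commanded when the call began, along the tool's axes at that moment; what a row does not reach only later rows make up. A row lasts 1/10 s, in which the tool goes at most 50 mm and 8.59 degrees, less where a joint would pass 70% of its speed; a pose out of reach is approached as far as the arm can. A call with a gripper value outside its range is refused whole. The fingers move at their own pace and stop on an object; FORCE is the grip in N (left out, the last holds). Time passes only in rows, so rows that repeat a pose let the fingers close. It gives the time, the measured TCP pose, the force, the opening and the grip force at its end, in the units of the state.
- sensors.get_state(): the state, without advancing time (a new reading comes with each control period).
- imaging.read_camera(name): name is "scene" or "side" or "wrist"; returns a dict with "color" (420x560x3 uint8, blue, green, red), "z_map" (420x560 float32, m along the optical axis (not along the pixel's ray), 0 where there is no reading), "fx", "fy", "cx", "cy" (pixels), "k1" (the pictures are not rectified: a ray, as slopes to the right and down, at radius r is drawn at 1 + k1 r^2 times it, then the intrinsics apply), "xyz" and "rotation" of the camera in the world. Camera axes: x right, y down, z forward; pixel columns grow to the right and rows downward; lengths in m; the calibration is good to about 2 mm. A picture is of the moment at which its call begins.
- workorder.hand_in(): hands the job in; it is judged then, once.
The state is a dict: "clock": time; "joint_pos": joint angles; "qvel": joint speeds; "tau": joint torques, N m; "tcp_pos": TCP position; "orientation": TCP orientation; "wrist_force": force on the tool from outside, world axes, zero at the start; "ft_torque": the same for the moment, N m; "finger_gap": finger opening in m; "grip_force": force on a finger pad.
Only numpy, scipy, OpenCV 4.12 (cv2) and the standard library are available. Lean on these libraries where they do the work, as an engineer would, in place of code of your own. Each camera call takes 0.05 s, during which the arm holds its last target. There are 200 camera calls.

## Working session

There is one attempt and no reset: what is moved stays moved. The work goes in short steps, Python scripts to look and compute and a shell command to move; the robot and the scene stay as the last step left them, time stands still between calls to the robot, and variables do not carry over. Pictures are saved under pics/ and viewed, at most 10 in all, crops included, and the job is handed in when it is done.

```bash
mkdir -p pics
cat > h.py <<'E'
import numpy as np, cv2
from workcell import sensors, imaging, workorder, env
def cam(n,save=None):
    c=imaging.read_camera(n)
    if save: cv2.imwrite('pics/'+save,c['color'])
    return c
def rot(c):
    R=np.array(c['rotation'],float)
    if R.shape==(4,):
        from scipy.spatial.transform import Rotation as Q
        R=Q.from_quat(R[[1,2,3,0]]).as_matrix()
    return R
def slopes(c,u,v):
    d=np.array([(u-c['cx'])/c['fx'],(v-c['cy'])/c['fy']]); s=d.copy()
    for _ in range(20): s=d/(1+c['k1']*(s@s if s.ndim==1 else (s**2).sum(0)))
    return s
def ray(c,u,v):
    s=slopes(c,u,v); return np.array(c['xyz']),rot(c)@np.array([s[0],s[1],1.])
def onplane(c,u,v,z):
    o,d=ray(c,u,v); return o+d*(z-o[2])/d[2]
def cloud(c):
    v,u=np.mgrid[0:420,0:560]; s=slopes(c,u.astype(float),v.astype(float)); Z=c['z_map']
    P=np.stack([s[0]*Z,s[1]*Z,Z],-1)@rot(c).T+np.array(c['xyz']); P[Z==0]=np.nan
    return P
E
python3 - <<'E'
from h import *
a=cam('scene');b=cam('side')
cv2.imwrite('pics/s1.png',a['color']);cv2.imwrite('pics/s2.png',b['color'])
for c in(a,b): print(c['xyz'],np.round(rot(c),3).tolist(),c['fx'],c['k1'])
print(sensors.get_state())
E
```

```text
[0.98412363 0.4748135  1.08137456] [[-0.714, 0.571, -0.404], [0.7, 0.577, -0.421], [-0.007, -0.584, -0.812]] 438.1947811418834 0.04227842727367062
[1.17997523 0.54682973 0.84578766] [[-0.64, 0.482, -0.598], [0.768, 0.401, -0.498], [-0.0, -0.779, -0.627]] 399.84135791538984 -0.10798258778120544
{'clock': 0.1, 'joint_pos': array([-1.40561429e+00,  3.13928325e-01,  4.51182321e-02,  1.30361452e+00,
        1.92470328e-05,  1.43124993e+00]), 'qvel': array([-0.00126616, -0.00066019,  0.00058848,  0.00290167,  0.00059964,
       -0.00018943]), 'tau': array([ 2.49455305e-03, -4.81725740e+01,  2.99243832e+01,  1.26466758e-02,
       -1.76659332e-04,  1.83911834e-05]), 'tcp_pos': array([ 0.17247102, -0.54805451,  0.23050682]), 'orientation': array([-8.14200401e-04,  9.88414684e-01,  1.51775325e-01, -8.12541040e-07]), 'wrist_force': array([ 0.012766  ,  0.18734873, -0.34672234]), 'ft_torque': array([-0.04992254, -0.05026789, -0.00091559]), 'grip_force': 0.0, 'finger_gap': 0.08560790478733576}
```

View pics/s1.png

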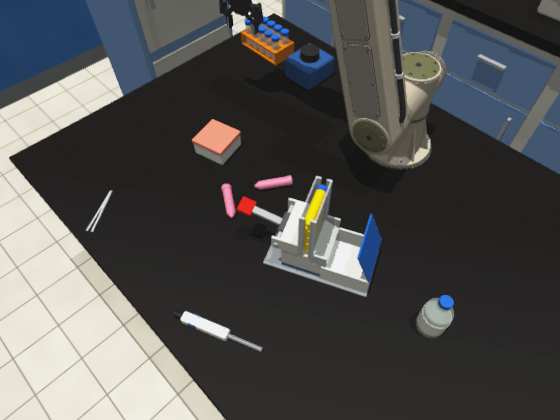

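View pics/s2.png

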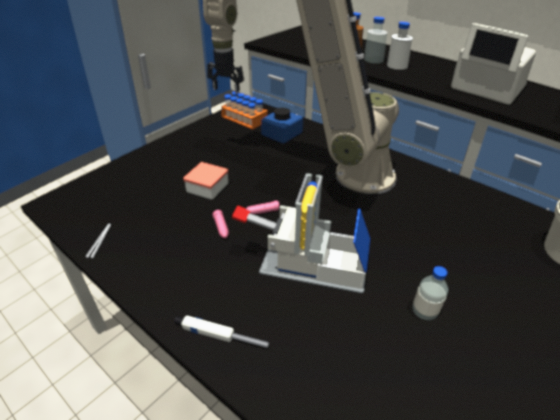

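The scene view shows the red pad at (247,206), the magazine with yellow tubes at (313,215), the bin at (345,262), the blue lid at (371,248), the bottle at (435,315) and the sample box at (217,140). Two pink tube look-alikes lie on the bench at (274,183) and (229,200). They are pink and not in the magazine, so I will leave them alone. The red pad is the only red object. Next I measure positions.

Run:
```python
from h import *
for n in('scene','side'):
    c=cam(n);P=cloud(c);h=cv2.cvtColor(c['color'],cv2.COLOR_BGR2HSV).astype(int)
    H,S,V=h[...,0],h[...,1],h[...,2]
    near=(np.hypot(P[...,0]-.5,P[...,1]-0)<.35)&(P[...,2]>.03)
    red=((H<5)|(H>175))&(S>200)&(V>90)&near
    blue=(H>105)&(H<125)&(S>180)&near&(P[...,2]<.19)
    yel=(H>20)&(H<35)&(S>180)&(V>100)&near
    pink=((H>160)|(H<8))&(S<190)&(S>60)&(V>150)&(P[...,2]<.2)
    for nm,m in(('red',red),('blue',blue),('yel',yel),('pink',pink)):
        k,L,st,ce=cv2.connectedComponentsWithStats(m.astype(np.uint8))
        for i in range(1,k):
            if st[i,4]<25: continue
            q=P[L==i]; q=q[~np.isnan(q[:,0])]
            print(n,nm,ce[i].round(),st[i,4],np.median(q,0).round(3),np.percentile(q,3,0).round(3),np.percentile(q,97,0).round(3))
            if nm in('red','blue'):
                # plane fit and in-plane box
                w=q[np.linalg.norm(q-np.median(q,0),axis=1)<.1]; m0=w.mean(0);_,s,vt=np.linalg.svd(w-m0)
                print('   normal',vt[2].round(3),'long',vt[0].round(3),s.round(3))
    # foot: low gray points
    foot=(P[...,2]>.004)&(P[...,2]<.3)&(np.hypot(P[...,0]-.5,P[...,1])<.45)&(S<80)&(V>80)
    k,L,st,ce=cv2.connectedComponentsWithStats(foot.astype(np.uint8))
    for i in range(1,k):
        if st[i,4]<300: continue
        q=P[L==i]; r=cv2.minAreaRect(q[:,:2].astype(np.float32)); print(n,'foot',ce[i].round(),st[i,4],r,cv2.boxPoints(r).round(3).tolist())
```

```text
scene red [246. 205.] 229 [ 0.59  -0.072  0.149] [ 0.567 -0.092  0.143] [ 0.612 -0.052  0.156]
   normal [-0.102  0.242  0.965] long [ 0.89   0.456 -0.02 ] [0.206 0.167 0.032]
scene blue [369. 247.] 793 [0.451 0.23  0.136] [0.39  0.192 0.085] [0.507 0.266 0.175]
   normal [-0.394  0.832  0.392] long [ 0.9    0.435 -0.018] [1.098 0.873 0.028]
scene yel [312. 213.] 425 [0.53  0.104 0.242] [0.476 0.076 0.119] [0.562 0.12  0.247]
scene pink [214. 142.] 106 [ 0.474 -0.362  0.061] [ 0.377 -0.459  0.056] [ 0.501 -0.335  0.066]
scene pink [274. 182.] 272 [ 0.417 -0.149  0.028] [ 0.374 -0.183  0.018] [ 0.462 -0.119  0.034]
scene pink [228. 199.] 274 [ 0.562 -0.197  0.028] [ 0.528 -0.244  0.02 ] [ 0.591 -0.152  0.034]
scene foot [392. 127.] 1721 ((0.15195134282112122, 0.02633441984653473), (0.19811823964118958, 0.14791564643383026), 3.814215898513794) [[0.04800000041723251, 0.09399999678134918], [0.057999998331069946, -0.05400000140070915], [0.25600001215934753, -0.04100000113248825], [0.2460000067949295, 0.10700000077486038]]
scene foot [218. 152.] 393 ((0.45503878593444824, -0.36772119998931
[... 2622 characters left out ...]
[0.5410000085830688, -0.35600000619888306], [0.39800000190734863, -0.2919999957084656]]
side foot [425. 294.] 579 ((0.4640677869319916, 0.4268537163734436), (0.058032408356666565, 0.03224951773881912), 54.13567352294922) [[0.4339999854564667, 0.4129999876022339], [0.46000000834465027, 0.39399999380111694], [0.49399998784065247, 0.4410000145435333], [0.46799999475479126, 0.46000000834465027]]
side foot [216. 330.] 863 ((0.8367406725883484, 0.0924842581152916), (0.030220134183764458, 0.2230311930179596), 22.4320125579834) [[0.7799999713897705, 0.1899999976158142], [0.8650000095367432, -0.01600000075995922], [0.8930000066757202, -0.004999999888241291], [0.8080000281333923, 0.20100000500679016]]
```

```bash
cat >> h.py <<'E'
ex=np.array([.904,.428,0]);ey=np.array([-.428,.904,0]);O=np.array([.511,.095,0])
def go(p):  # rows for target in dispenser frame (mm), aligned tool
    from scipy.spatial.transform import Rotation as Q
    s=sensors.get_state(); R=Q.from_quat(np.array(s['orientation'])[[1,2,3,0]]).as_matrix()
    T=O+(ex*p[0]+ey*p[1])/1000+[0,0,p[2]/1000]
    d=R.T@(T-s['tcp_pos'])*1000
    want=np.stack([ey,ex,[0,0,-1]],1); a=Q.from_matrix(R.T@want).as_rotvec()
    t=s['tcp_pos']-O; print('t',s['clock'],'disp',(np.array([t@ex,t@ey,t[2]])*1000).round(1),'shift',d.round(1),'turn',a.round(3),'F',s['wrist_force'].round(1),'j',s['joint_pos'].round(2))
E
python3 - <<'E'
from h import *
c=cam('wrist');s=sensors.get_state();print(c['xyz']-s['tcp_pos'],rot(c).round(2).tolist())
go([0,-185,231])
E
python3 -m handwheel '[[541,-329,0,-1.707,0],[541,-329,0,-1.707,0],[541,-329,0,-1.707,0],[541,-329,0,-1.707,0],[541,-329,0,-1.707,0],[541,-329,0,-1.707,0],[541,-329,0,-1.707,0],[541,-329,0,-1.707,0]]'
python3 -c "
from h import *
go([0,-185,231])"
```

```text
[0.07317024 0.02338831 0.14132427] [[0.3, -0.91, -0.28], [-0.95, -0.29, -0.09], [-0.0, 0.3, -0.95]]
t 0.25 disp [-581.3 -436.7  230.9] shift [ 5.413e+02 -3.288e+02  2.000e-01] turn [-0.000e+00 -1.000e-03 -1.708e+00] F [-0.6  0.4 -0.1] j [-1.41  0.31  0.05  1.3   0.    1.43]
clock: 1.05
tcp_pos: [0.4372, -0.246, 0.2315]
orientation: [0.0, 0.728, 0.686, 0.0]
wrist_force: [0.7, -1.3, 0.3]
finger_gap: 0.0
grip_force: 0.0
t 1.05 disp [-212.6 -276.7  231.5] shift [182.6 142.3   0.5] turn [ 0.     0.001 -0.502] F [ 0.7 -1.3  0.3] j [-0.67  0.17 -0.14  1.26 -0.    0.96]
```

```bash
python3 -m handwheel '[[178,139,0,-0.5,0],[178,139,0,-0.5,0],[178,139,0,-0.5,0],[178,139,0,-0.5,0],[178,139,0,-0.5,0],[178,139,0,-0.5,0]]'
python3 - <<'E'
from h import *
c=cam('wrist','w1.png');go([0,-185,175])
P=cloud(c);h=cv2.cvtColor(c['color'],cv2.COLOR_BGR2HSV).astype(int);H,S,V=h[...,0],h[...,1],h[...,2]
red=((H<5)|(H>175))&(S>180)&(V>80)
k,L,st,ce=cv2.connectedComponentsWithStats(red.astype(np.uint8))
for i in range(1,k):
    if st[i,4]>200:
        q=P[L==i];q=q[(q[:,2]>.13)&(q[:,2]<.17)]
        d=q-O;y=d@ey*1000;x=d@ex*1000
        print(ce[i],st[i],np.median(q,0).round(4),[np.percentile(v,[2,50,98]).round(1) for v in(x,y,q[:,2]*1000)])
        w=q-q.mean(0);print(np.linalg.svd(w,full_matrices=False)[2].round(3).tolist())
E
```

```text
clock: 1.65
tcp_pos: [0.5885, -0.0762, 0.2306]
orientation: [-0.0, 0.536, 0.844, 0.0]
wrist_force: [-0.8, -0.5, 0.5]
finger_gap: -0.0001
grip_force: 0.0
t 1.7 disp [  -5.  -188.8  230.6] shift [ 3.7  5.  55.6] turn [-0.001 -0.    -0.005] F [-0.  -0.2 -0.3] j [-0.27  0.35  0.09  1.32 -0.    0.87]
[278.02067183 212.91842008] [ 250  184   68   59 2709] [ 0.5851 -0.0727  0.1467] [array([-22.2,  -6.9,  21. ]), array([-203.4, -183.2, -166.6]), array([141.5, 146.7, 151.5])]
[[0.827, 0.561, -0.038], [-0.553, 0.798, -0.239], [-0.104, 0.219, 0.97]]
```

View pics/w1.png

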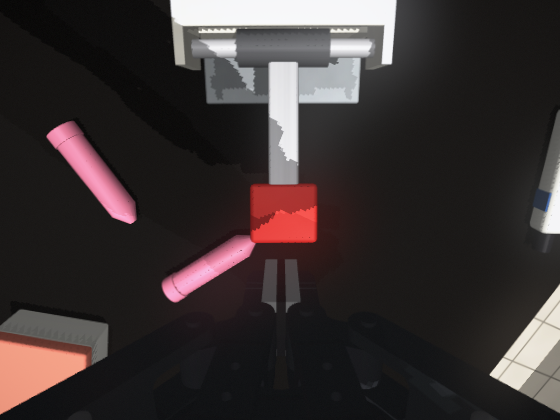

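```bash
python3 -m handwheel '[[4,5,35,0,0],[4,5,70,0,0],[4,5,85,0,0],[4,5,100,0,0],[4,5,115,0,0],[4,5,130,0,0],[4,5,137,0,0],[4,5,137,0,0]]'
python3 -c "
from h import *
go([0,-185,93])"
```

```text
clock: 2.5
tcp_pos: [0.5887, -0.075, 0.0958]
orientation: [0.0, 0.539, 0.842, -0.0]
wrist_force: [-2.8, 1.4, 8.9]
finger_gap: -0.0005
grip_force: 4.1
t 2.5 disp [  -2.5 -186.9   95.8] shift [1.9 2.5 2.8] turn [ 0.     0.001 -0.01 ] F [-2.8  1.4  8.9] j [-0.26  0.42 -0.14  1.01 -0.    0.88]
```

```bash
python3 -m handwheel '[[2,2,3,0,0],[2,2,6,0,0],[2,2,6,0,0]]'
python3 - <<'E'
from h import *
go([0,-185,160])
for n in('scene','side'):
    c=cam(n,'p_%s.png'%n);P=cloud(c);h=cv2.cvtColor(c['color'],cv2.COLOR_BGR2HSV).astype(int);H,S,V=h[...,0],h[...,1],h[...,2]
    for nm,m in(('red',((H<5)|(H>175))&(S>200)&(V>80)&(P[...,2]>.05)),('yel',(H>20)&(H<35)&(S>180)&(V>80))):
        q=P[m];q=q[~np.isnan(q[:,0])&(np.hypot(*(q-O)[:,:2].T)<.25)];d=q-O;y=d@ey*1000;x=d@ex*1000
        if nm=='yel':
            for lo,hi,t in((-30,30,'mag'),(45,170,'bin')):
                k=(y>lo)&(y<hi);print(n,t,k.sum(),len(q) and k.any() and [np.percentile(v[k],[3,50,97]).round() for v in(x,y,d[:,2]*1000)])
        else: print(n,'pad',len(q),np.median(q,0).round(3),np.percentile(d[:,2],[5,95]).round(3))
E
```

```text
clock: 2.8
tcp_pos: [0.5893, -0.0745, 0.0943]
orientation: [0.002, 0.54, 0.842, -0.002]
wrist_force: [-14.1, -4.8, 34.4]
finger_gap: 0.0001
grip_force: 16.1
t 2.8 disp [  -1.8 -186.8   94.3] shift [  1.3   1.7 -65.7] turn [-0.001  0.006 -0.011] F [-14.1  -4.8  34.4] j [-0.26  0.42 -0.14  1.   -0.01  0.88]
scene pad 87 [ 0.601 -0.065  0.095] [0.09  0.102]
scene mag 395 [array([-40.,  15.,  55.]), array([-12.,  -1.,   9.]), array([148., 239., 243.])]
scene bin 48 [array([11., 30., 39.]), array([138., 144., 156.]), array([28., 37., 41.])]
side pad 58 [ 0.607 -0.071  0.092] [0.086 0.098]
side mag 14 [array([44., 49., 57.]), array([-5., -3., -1.]), array([146., 176., 220.])]
side bin 33 [array([-16.,   7.,  20.]), array([141., 145., 153.]), array([35., 38., 41.])]
```

```bash
cat > chk.py <<'E'
from h import *
go([0,-185,160])
c=cam('scene');P=cloud(c);h=cv2.cvtColor(c['color'],cv2.COLOR_BGR2HSV).astype(int);H,S,V=h[...,0],h[...,1],h[...,2]
for nm,m in(('red',((H<5)|(H>175))&(S>200)&(V>80)&(P[...,2]>.05)),('yel',(H>20)&(H<35)&(S>180)&(V>80))):
    q=P[m];q=q[~np.isnan(q[:,0])&(np.hypot(*(q-O)[:,:2].T)<.25)];d=q-O;y=d@ey*1000;x=d@ex*1000
    if nm=='yel':
        for lo,hi,t in((-30,30,'mag'),(45,170,'bin')):
            k=(y>lo)&(y<hi);print(t,k.sum(),[np.percentile(v[k],[3,50,97]).round() for v in(x,y,d[:,2]*1000)])
    else: print('pad',len(q),np.median(q,0).round(3),np.percentile(d[:,2],[5,95]).round(3))
cv2.imwrite('pics/chk%d.png'%(sensors.get_state()['clock']*100),cv2.resize(c['color'][150:320,190:420],None,fx=3,fy=3))
E
python3 -m handwheel '[[0,0,-20,0,0],[0,0,-40,0,0],[0,0,-60,0,0],[0,0,-74,0,0],[0,0,-74,0,0],[0,0,-74,0,0],[0,0,-74,0,0]]'; python3 chk.py; ls pics
```

```text
clock: 3.6
tcp_pos: [0.5895, -0.0713, 0.1612]
orientation: [-0.001, 0.539, 0.843, -0.0]
wrist_force: [0.2, 0.1, 0.4]
finger_gap: 0.0003
grip_force: 0.0
t 3.6 disp [  -0.2 -183.9  161.2] shift [-1.2  0.2  1.1] turn [-0.002 -0.001 -0.009] F [0.2 0.1 0.4] j [-0.26  0.38 -0.03  1.16 -0.    0.88]
pad 141 [ 0.598 -0.066  0.149] [0.143 0.155]
mag 275 [array([-39.,  16.,  55.]), array([-9., -2.,  6.]), array([119., 213., 218.])]
bin 48 [array([11., 30., 40.]), array([138., 144., 156.]), array([30., 37., 41.])]
chk365.png
p_scene.png
p_side.png
s1.png
s2.png
w1.png
```

```bash
python3 -m handwheel '[[0,0,15,0,0],[0,0,30,0,0],[0,0,45,0,0],[0,0,60,0,0],[0,0,71,0,0],[0,0,71,0,0],[0,0,71,0,0]]'; python3 -m handwheel '[[0,0,-20,0,0],[0,0,-40,0,0],[0,0,-60,0,0],[0,0,-72,0,0],[0,0,-72,0,0],[0,0,-72,0,0],[0,0,-72,0,0]]'; python3 chk.py; ls pics
```

```text
clock: 4.35
tcp_pos: [0.5916, -0.0711, 0.0953]
orientation: [0.002, 0.538, 0.843, 0.001]
wrist_force: [-6.2, 1.4, 26.1]
finger_gap: -0.0001
grip_force: 12.1
clock: 5.05
tcp_pos: [0.5896, -0.0707, 0.1616]
orientation: [-0.001, 0.538, 0.843, -0.0]
wrist_force: [-0.5, 0.4, -0.3]
finger_gap: -0.0
grip_force: 0.0
t 5.05 disp [ 1.000e-01 -1.835e+02  1.616e+02] shift [-1.6 -0.1  1.6] turn [-0.002 -0.002 -0.008] F [-0.5  0.4 -0.3] j [-0.25  0.38 -0.03  1.16 -0.    0.88]
pad 139 [ 0.598 -0.066  0.149] [0.144 0.155]
mag 167 [array([-38.,  31.,  56.]), array([-9., -3.,  2.]), array([117., 182., 187.])]
bin 254 [array([-41.,  13.,  38.]), array([109., 120., 151.]), array([29., 37., 41.])]
chk365.png
chk509.png
p_scene.png
p_side.png
s1.png
s2.png
w1.png
```

View pics/chk509.png

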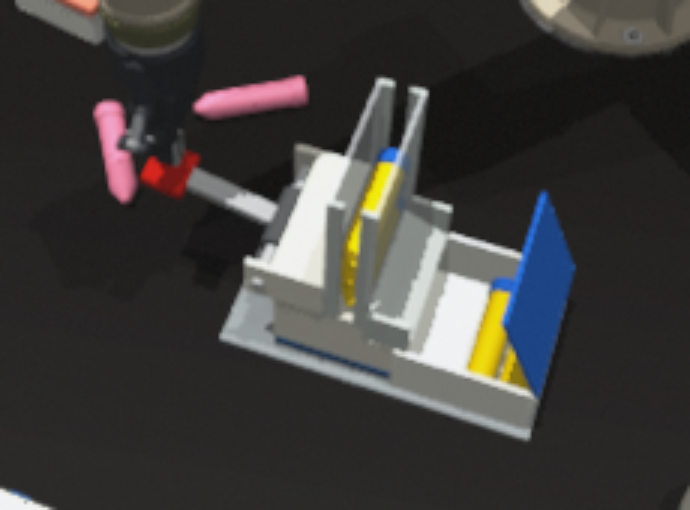

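```bash
python3 -m handwheel '[[0,0,15,0,0],[0,0,30,0,0],[0,0,45,0,0],[0,0,60,0,0],[0,0,71,0,0],[0,0,71,0,0],[0,0,71,0,0]]'; python3 -m handwheel '[[0,0,-20,0,0],[0,0,-40,0,0],[0,0,-60,0,0],[0,0,-80,0,0],[0,0,-80,0,0],[0,0,-80,0,0],[0,0,-80,0,0]]'; python3 chk.py; ls pics
```

```text
clock: 5.8
tcp_pos: [0.5916, -0.071, 0.0955]
orientation: [0.002, 0.538, 0.843, 0.001]
wrist_force: [-4.5, 0.9, 21.0]
finger_gap: -0.0002
grip_force: 9.9
clock: 6.5
tcp_pos: [0.5896, -0.0707, 0.1706]
orientation: [-0.001, 0.538, 0.843, -0.0]
wrist_force: [0.0, 0.1, -0.3]
finger_gap: -0.0001
grip_force: 0.0
t 6.5 disp [ 1.000e-01 -1.834e+02  1.706e+02] shift [-1.6 -0.1 10.6] turn [-0.002 -0.002 -0.008] F [ 0.   0.1 -0.3] j [-0.25  0.37 -0.02  1.18 -0.    0.88]
pad 168 [ 0.596 -0.068  0.149] [0.143 0.155]
mag 119 [array([-39.,  36.,  55.]), array([-12.,  -6.,   1.]), array([116., 153., 157.])]
bin 497 [array([-40.,   7.,  39.]), array([ 66., 108., 148.]), array([30., 38., 42.])]
chk365.png
chk509.png
chk655.png
p_scene.png
p_side.png
s1.png
s2.png
w1.png
```

The picture showed two tubes in the bin, at (490,330) and (515,365), with the magazine stack dropped. After the third press the depth points show three tubes lying on the bin floor, so now the lid. I go over the magazine and come down behind the lid.

```bash
python3 -m handwheel '[[0,0,-50,0,0],[0,0,-100,0,0],[0,0,-150,0,0],[0,0,-150,0,0],[50,0,-150,0,0],[100,0,-150,0,0],[150,0,-150,0,0],[200,0,-150,0,0]]'; python3 -m handwheel '[[50,0,0,0,0],[100,0,0,0,0],[150,0,0,0,0],[172,0,0,0,0],[172,0,0,0,0],[172,0,0,0,0]]'
python3 - <<'E'
from h import *
c=cam('scene');go([0,185,145])
P=cloud(c);h=cv2.cvtColor(c['color'],cv2.COLOR_BGR2HSV).astype(int);d=P-O;y=d@ey;x=d@ex
m=(h[...,0]>105)&(h[...,0]<125)&(h[...,1]>180)&(abs(x)<.08)&(y>.08)&(y<.2)&(P[...,2]>.08)&(P[...,2]<.19)
q=np.c_[y[m],P[m][:,2],x[m]];print(len(q),np.percentile(q,[2,50,98],axis=0).round(3).tolist(),np.polyfit(q[:,1],q[:,0],1))
E
```

```text
clock: 7.35
tcp_pos: [0.505, 0.1119, 0.3208]
orientation: [-0.001, 0.539, 0.843, -0.001]
wrist_force: [0.3, 1.4, -0.1]
finger_gap: 0.0001
grip_force: 0.0
clock: 7.95
tcp_pos: [0.4337, 0.2667, 0.3212]
orientation: [-0.0, 0.538, 0.843, -0.001]
wrist_force: [1.6, -0.2, 0.4]
finger_gap: -0.0003
grip_force: 0.0
t 8.0 disp [  3.7 187.6 321.4] shift [ -2.5  -3.4 176.4] turn [-0.002  0.001 -0.008] F [-0.7 -0.3  0.4] j [ 0.39  0.18  0.09  1.48 -0.    1.53]
785 [[0.128, 0.085, -0.063], [0.148, 0.135, 0.003], [0.169, 0.176, 0.065]] [-0.42631088  0.20522053]
```

```bash
python3 -m handwheel '[[0,-3,50,0,0],[0,-3,100,0,0],[0,-3,150,0,0],[0,-3,176,0,0],[0,-3,176,0,0],[0,-3,176,0,0]]'; python3 -m handwheel '[[-20,0,0,0,0],[-38,0,5,0,0],[-48,0,11,0,0],[-57,0,17,0,0],[-65,0,26,0,0],[-72,0,34,0,0],[-76,0,43,0,0],[-79,0,52,0,0]]';python3 -m handwheel '[[-2,0,6,0,0],[-3,0,12,0,0],[-3,0,18,0,0],[-3,0,21,0,0],[-3,0,21,0,0]]'; python3 -c "
from h import *
go([0,106,75])"
```

```text
clock: 8.6
tcp_pos: [0.432, 0.2643, 0.1466]
orientation: [-0.0, 0.539, 0.842, -0.0]
wrist_force: [-0.1, 0.7, 0.5]
finger_gap: -0.0002
grip_force: 0.0
clock: 9.4
tcp_pos: [0.4645, 0.1933, 0.0934]
orientation: [0.0, 0.538, 0.843, -0.0]
wrist_force: [0.2, -0.1, 1.5]
finger_gap: 0.0
grip_force: 0.8
clock: 9.9
tcp_pos: [0.4656, 0.1908, 0.0748]
orientation: [0.001, 0.538, 0.843, -0.0]
wrist_force: [-5.2, -3.2, 16.5]
finger_gap: -0.0
grip_force: 8.1
t 9.9 disp [ -0.  106.   74.8] shift [ 0.   0.  -0.2] turn [ 0.     0.001 -0.008] F [-5.2 -3.2 16.5] j [ 0.23  0.28 -0.4   0.89 -0.    1.37]
```

The push force reached 16 N at z = 75 mm, so the lid is on the rim. I lift off and verify.

```bash
python3 -m handwheel '[[0,0,-20,0,0],[0,0,-60,0,0],[50,0,-110,0,0],[100,0,-150,0,0],[150,0,-150,0,0],[150,0,-150,0,0],[150,0,-150,0,0],[150,0,-150,0,0]]'
python3 - <<'E'
from h import *
c=cam('scene');go([0,0,0])
P=cloud(c);h=cv2.cvtColor(c['color'],cv2.COLOR_BGR2HSV).astype(int);d=P-O;y=d@ey;x=d@ex
m=(h[...,0]>105)&(h[...,0]<125)&(h[...,1]>150)&(abs(x)<.08)&(y>.04)&(y<.2)&(P[...,2]>.05)&(P[...,2]<.19)
q=np.c_[y[m],P[m][:,2],x[m]];print(len(q),np.percentile(q,[2,50,98],axis=0).round(3).tolist(),np.polyfit(q[:,0],q[:,1],1))
cv2.imwrite('pics/end.png',cv2.resize(c['color'][150:320,190:420],None,fx=3,fy=3))
E
```

```text
clock: 10.7
tcp_pos: [0.4021, 0.3275, 0.2228]
orientation: [0.0, 0.537, 0.843, -0.0]
wrist_force: [-0.5, -0.0, -0.6]
finger_gap: 0.0
grip_force: 0.0
t 10.75 disp [  0.9 256.  222.5] shift [-255.8    1.3  222.6] turn [-0.001  0.001 -0.008] F [-0.4 -0.5  0.6] j [ 0.53  0.21 -0.12  1.25 -0.    1.66]
1873 [[0.065, 0.072, -0.066], [0.117, 0.076, 0.001], [0.168, 0.08, 0.063]] [-0.00288584  0.07643625]
```

View pics/end.png

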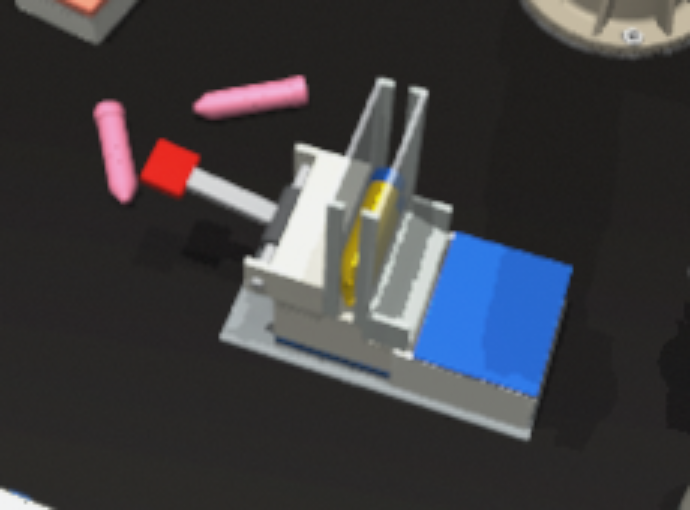

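The lid at (495,310) lies level (slope 0.003). The lever pad at (170,168) is up, and tubes remain in the magazine at (370,230).

```bash
python3 -c "
from workcell import workorder
print(workorder.hand_in())"
```

```text
the job is handed in; nothing more can be done
None
```

The job is handed in at about 10.8 s of the 61 s allowed: three presses put three tubes in the bin, two stayed in the magazine, the lever is up, the blue lid is fully shut, and the arm never went near the bottle or sample box; the hand-in gave no verdict.

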